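Hold a coin case over the light pad to count it

ROBOT

A 6-joint arm with a two-finger parallel gripper is mounted at the origin on the work surface. World frame = base frame: x ahead of the robot, y to its left, z up, the work surface at z = 0. Lengths are in mm, angles in rad, forces in N, time in s.
With the tool pointing down it reaches from about 400 to 925 mm from the base axis. Payload 12.5 kg.
Tool frame: the origin (TCP) lies between the finger pads; the fingertips stand 11 mm ahead of it and the grasp point (between the pads) lies 8 mm behind it; y points along the fingers, x is the direction in which the jaws open and shut, and the axes are right-handed (so a half turn about y gives the same grasp; the last joint's range is limited). The gripper opens to 95 mm and grips with 3 to 60 N. Pads are 20 mm wide; open, the fingers measure 119 mm over their backs; the gripper's body (75 mm by 180 mm) begins 59 mm behind the grasp point.
Start: joints at [-1.31, 0.491, 1.559, -0, 1.092, -0.106], TCP at [224.167, -583.433, 225.661] pointing down, gripper open.
Joint ranges: [-3.1, 3.1], [-0.84, 2.19], [0.05, 2.79], [-1.13, 4.28], [0.06, 2.93], [-2.69, 2.69]. Speed limits (rad/s): [2.22, 2.22, 2.79, 3.14, 3.14, 3.14].

INTERFACE

Orientations are given as [roll, pitch, yaw] about the fixed x, y, z axes, in that order (R = Rz(yaw) Ry(pitch) Rx(roll)).
In Python, from cell import env gives the robot as it stands.
- The arm moves only by the tool jog_arm, never from a script. Its argument "series" is a list of rows, each an object of numbers: "dx", "dy", "dz": the shift along the world's x, y, z in m; "rx", "ry", "rz": the turn, a rotation vector about the world's x, y, z in degrees; "gripper": the opening, from 0 (shut) to 1 (fully open). A call has 1 to 12 rows; each row shifts and turns the commanded pose from where the row before left it; what a row does not reach is not made up. A row lasts 1/10 s, in which the tool goes at most 50 mm and 8.59 degrees, less where a joint would pass 70% of its speed; a pose out of reach is approached as far as the arm can. A call is refused whole if a number of a shift passes 0.05 or a number of a turn 8.59, either way. A call with a gripper value outside its range is refused whole. The fingers move at their own pace and stop on an object; the grip force is fixed at half the most. Time passes only in rows, so rows that do not move let the fingers close. It gives the time, the measured TCP pose, the force and the opening at its end, in the units of the state.
- env.state(): the state, without advancing time (a new reading comes with each control period).
- env.read_camera(name): name is "side" or "top"; returns the picture (420x560x3 uint8, red, green, blue); there is no depth.
- env.camera_info(name): a dict with "camera_matrix" (3x3 intrinsics, pixels), "R" (3x3) and "t" (3): a world point X has camera coordinates R X + t. Camera axes: x right, y down, z forward; pixel columns grow to the right and rows downward; lengths in mm; the calibration is good to about 2 mm. A picture is of the moment at which its call begins. camera_info takes no time and is no camera call.
- env.job_done(): hands the job in, once; it reports no verdict.
The state is a dict: "t": time; "joints": joint angles; "qvel": joint speeds; "tau": joint torques, N m; "eef_pos": TCP position; "tcp_rot": TCP orientation; "ft_force": force on the tool from outside, world axes, zero at the start; "moment": the same for the moment, N m; "opening": opening from 0.0 (shut) to 1.0 (fully open).
Only numpy, scipy, OpenCV 4.12 (cv2) and the standard library are available. Lean on these libraries where they do the work, as an engineer would, in place of code of your own. Each camera call takes 0.05 s, during which the arm holds its last target.

TASK

Turn the light pad's dimmer knob clockwise until its white pointer stands on the green mark, so the pad is bright enough to count coins through a closed case. Then take the red-capped coin case out of the rack, carry it over the teacups to the pad and finish still gripping it, level and motionless about 1 cm above the lit window, centred on the window and lined up along its length. Never let the case touch the pad, and leave the cups, saucers, bottle, striker and the other two cases undisturbed.

Things in the scene. Friction and masses are not known exactly. Their poses are not given: they have to be found in the camera images.
- dimmer (a joint): Angle of the dimmer knob: 0 when its pointer points along the pad's -x, growing clockwise seen from above, stops at 0 and 4.71. Starts at 0.4 to 1.3; the pointer stands on the green mark at 1.885. Turns with light friction (about 0.03 N m), no spring, stays where left.
- dimmer_grip (a point): Point on the knob's upright axis, 58 above the table, where to grip it. The knob is black: an upright bar 42 long, 14 wide, its top at 64 above the table and its foot at 36, on a disc 44 across that is 6 thick on the pad's top. A white pointer line runs along one half of the bar's top and down that end. The bar lies along the pad's x at joint value 0; seen from above it stands at (pad yaw - joint value).
- green_mark (a point): Centre of the green tick on the pad's top, 33 from the knob's axis: bigger (16 by 8) than the ten black ticks of the scale round the knob.
- pad: (All sizes in mm, angles in rad.) Light pad, grey flat box 180 by 180, 30 high, fixed to the table. Origin: centre of its underside. The knob's axis is at (0, -52) and the window's centre at (0, +40) in its x, y.
- window (a point): Centre of the pad's bright cream lit window, flush with its top, 30 above the table; the window is 120 long along the pad's x and 44 wide along its y, with a black edging. Axes as the pad's.
- rack: Wooden rack fixed on the tray: base 120 (x) by 222 (y), 10 thick, with two notched combs across it at x = -44 and +44 (14 wide in x, rising 16 over the base). Three slots 38 wide along its x at y = -80, 0, +80; between the combs a gap of 74 is left free for fingers. Origin: centre of its underside, 3 above the table.
- tray: Steel serving tray 300 (x) by 420 (y), floor 3 thick, rim 18 high, fixed on the table. Origin: centre of its underside. The rack stands on its +y half, cups and saucers on its -y half, between rack and pad.
- case_red: The case to carry. Closed box-shaped carrom-coin case with eight black and tan coins seen on edge through its clear middle and a red cap on both ends; 110 long (its x), 36 wide (its y), 36 high (z), 60 to 120 g (all sizes here in mm). It lies level in one of the rack's three slots, its length along the rack's x. Origin: centre of the underside.
- case_blue: Leave in the rack. Closed box-shaped carrom-coin case with eight black and tan coins seen on edge through its clear middle and a blue cap on both ends; 110 long (its x), 36 wide (its y), 36 high (z), 60 to 120 g (all sizes here in mm). It lies level in one of the rack's three slots, its length along the rack's x. Origin: centre of the underside.
- case_yellow: Leave in the rack. Closed box-shaped carrom-coin case with eight black and tan coins seen on edge through its clear middle and a yellow cap on both ends; 110 long (its x), 36 wide (its y), 36 high (z), 60 to 120 g (all sizes here in mm). It lies level in one of the rack's three slots, its length along the rack's x. Origin: centre of the underside.
- cup0: Blue tea cup, 76 across the rim, 60 high, loose on its saucer; the rim stands about 68 above the table. Origin: centre of its underside. Leave alone.
- cup1: Blue tea cup, 76 across the rim, 60 high, loose on its saucer; the rim stands about 68 above the table. Origin: centre of its underside. Leave alone.
- saucer0: White saucer, 114 across, 12 high, loose on the tray. Origin: centre of its underside. Leave alone.
- saucer1: White saucer, 114 across, 12 high, loose on the tray. Origin: centre of its underside. Leave alone.
- bottle: Empty green glass bottle with a steel screw top, 62 across, 190 high, loose on the tray beyond the rack. Origin: centre of its underside. Leave alone.
- striker: Black carrom striker disc, 41 across, 10 high, loose on the tray in front of the rack. Origin: centre of its underside. Leave alone.
There are look-alikes about, which are no part of the job. What is shaped like the case_red but turquoise is not meant.

How it is judged:
By the outcome, as a careful person would: the job done as asked, in the order asked, and still so for the second after the job is handed in, while the arm keeps its last pose, push and grip.
It also fails if it takes over 58 s, if anything falls off the work surface, if the arm or the gripper's body presses on something with over 40 N, if the wrist force passes 120 N, or if a joint passes its speed limit or range.

## Working session

There is one attempt and no reset: what is moved stays moved. The work goes in short steps, Python scripts to look and compute and a tool call to move; the robot and the scene stay as the last step left them, time stands still between calls to the robot, and variables do not carry over. Pictures are saved under pics/ and viewed, and the job is handed in when it is done.

Besides the shell and the picture viewer there is one more tool, called after "Call:" in YAML: its name, and indented under it one key for each argument. jog_arm: Moves the arm, as the interface text tells. Its arguments: {"type":"object","properties":{"series":{"type":"array"}},"required":["series"]}

```bash
mkdir -p pics; ls; cat > h.py <<'E'
import numpy as np, cv2
from cell import env
def cam(n):
    i=env.camera_info(n); return np.array(i["camera_matrix"]),np.array(i["R"]),np.array(i["t"])
def ray(n,uv,z):
    K,R,t=cam(n); C=-R.T@t; d=R.T@np.linalg.inv(K)@np.array([uv[0],uv[1],1.]); return C+d*(z-C[2])/d[2]
def proj(n,X):
    K,R,t=cam(n); p=K@(R@np.array(X,float)+t); return p[:2]/p[2]
def snap(n,f):
    im=env.read_camera(n); im=np.ascontiguousarray(im[:,:,::-1]); cv2.imwrite('pics/'+f,im); return im
E
python3 - <<'E'
from h import *
print(env.state())
for n in('top','side'):
    snap(n,n+'0.png'); K,R,t=cam(n); print(n,K.tolist(),(-R.T@t).tolist(),R.tolist())
E
```

```text
pics
{'t': 0.0, 'joints': array([-1.30955709e+00,  4.91589530e-01,  1.55950386e+00,  4.39018285e-05,
        1.09167086e+00, -1.05601319e-01]), 'qvel': array([ 0.00165464, -0.000437  , -0.00139337,  0.00016481, -0.00065005,
       -0.00089274]), 'tau': array([-1.33282672e-03, -6.12658024e+01, -2.58186132e+01,  6.91797235e-02,
        4.81723552e-02, -1.70331118e-04]), 'eef_pos': array([ 224.13285514, -583.16250809,  225.02438253]), 'tcp_rot': array([-1.57063412e+00,  1.16096374e-03, -1.20397594e+00]), 'ft_force': array([-0.12148386,  0.21560749, -0.47157832]), 'moment': array([-0.02176651,  0.02425562,  0.01566225]), 'opening': 0.997993641010712}
top [[389.58288553084907, 0.0, 279.76449266329905], [0.0, 389.58288553084907, 210.485691890666], [0.0, 0.0, 1.0]] [537.9474446812161, 69.76629560421617, 1069.9414950196172] [[0.012258275299795876, -0.9999216547847538, -0.002533570443878475], [-0.9987055956686309, -0.012118201148733338, -0.049399214377193176], [0.049364641868846405, 0.0031358401487513467, -0.9987759001095902]]
side [[380.2583748634302, 0.0, 278.9654758542534], [0.0, 380.2583748634302, 210.70190142948417], [0.0, 0.0, 1.0]] [200.15809984693507, 562.1399791497901, 857.6647335495884] [[-0.7849189795993453, -0.6195815188652101, -0.004575690702134133], [-0.4845848935142542, 0.6184665457978671, -0.6186086102752157], [0.38610837396060316, -0.48334032855694364, -0.7856859743866913]]
```

View pics/top0.png

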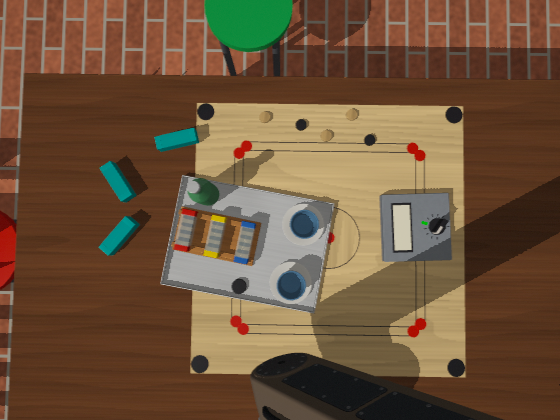

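View pics/side0.png

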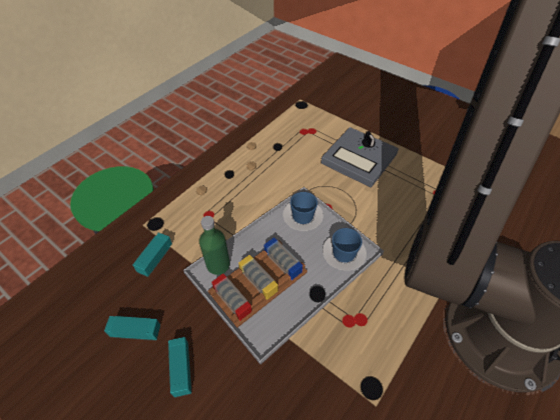

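Top view (image up is +x, image right is -y):
- Red case at about (186,230), yellow at (215,235), blue at (244,241).
- Turquoise look-alikes at (176,138), (117,182) and (118,235). Other red things are the chair at (5,250) and the board's red spots.
- Pad at (416,228), with the knob at (437,225).

I choose the red-capped case in the rack and check it in a crop.

```bash
python3 - <<'E'
import cv2,numpy as np
im=cv2.imread('pics/top0.png')
a=cv2.resize(im[185:270,372:460],None,fx=6,fy=6,interpolation=cv2.INTER_CUBIC);cv2.imwrite('pics/c_pad.png',a)
a=cv2.resize(im[170:315,155:345],None,fx=4,fy=4,interpolation=cv2.INTER_CUBIC);cv2.imwrite('pics/c_tray.png',a)
im=cv2.imread('pics/side0.png')
a=cv2.resize(im[120:190,315:405],None,fx=6,fy=6,interpolation=cv2.INTER_CUBIC);cv2.imwrite('pics/c_spad.png',a)
E
```

```text
(no output)
```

View pics/c_pad.png

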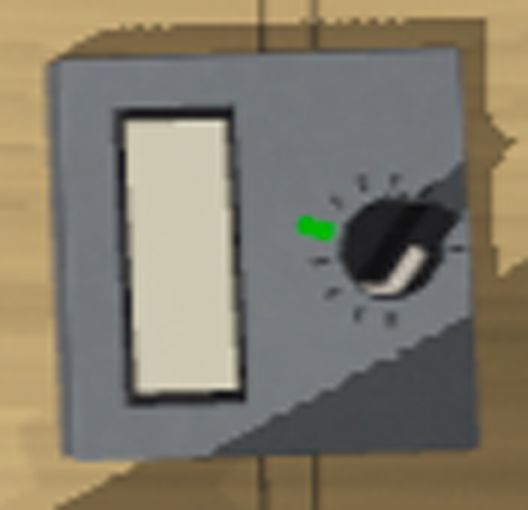

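View pics/c_tray.png

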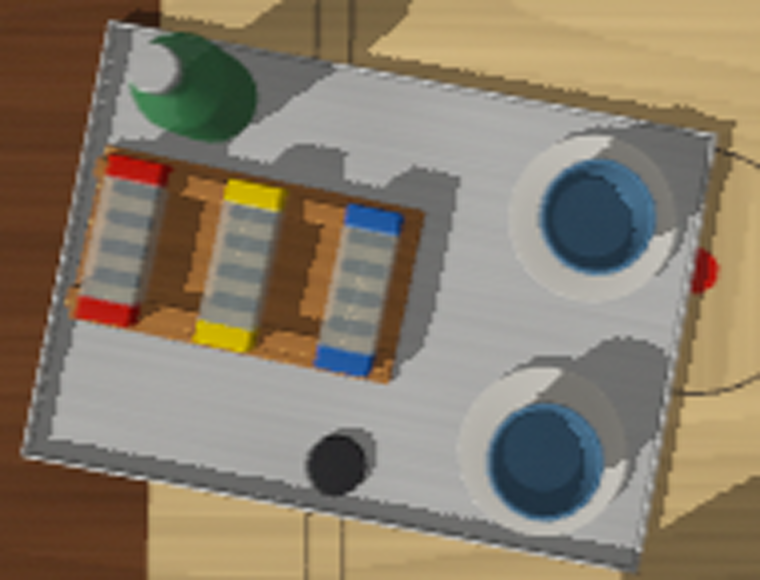

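View pics/c_spad.png

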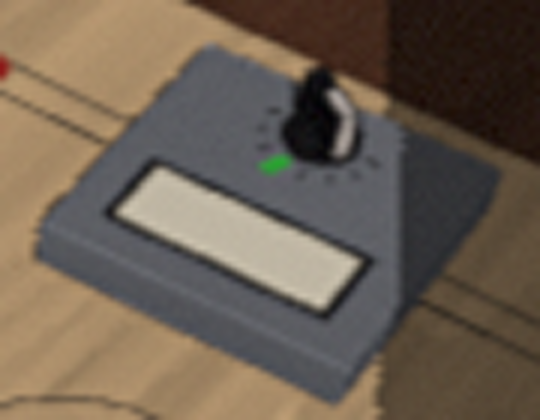

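```bash
cat > fit.py <<'E'
from h import *
from scipy.optimize import least_squares
def up(c,o,f): return ((np.array(c)+.5)/f-.5)+np.array(o)
# window corners top
w=[up(c,(372,185),6) for c in [(122,120),(232,118),(242,390),(135,395)]]
W=np.array([ray('top',p,30) for p in w]);print('win top',W.round(1),W.mean(0).round(1))
ws=[up(c,(315,120),6) for c in [(153,165),(366,265),(325,312),(113,212)]]
W2=np.array([ray('side',p,30) for p in ws]);print('win side',W2.round(1),W2.mean(0).round(1))
for V in (W,W2):
    print([np.linalg.norm(V[i]-V[(i+1)%4]).round(1) for i in range(4)])
for n,c,o in (('top',(316,229),(372,185)),('side',(276,163),(315,120))): print('green',ray(n,up(c,o,6),30).round(1))
P=np.array([ray('top',up(c,(372,185),6),30) for c in [(60,62),(460,48),(477,447),(74,456)]]);print('pad',P.round(1),P.mean(0).round(1),[np.linalg.norm(P[i]-P[(i+1)%4]).round(1) for i in range(4)])
T=np.array([ray('top',up(c,(155,170),4),18) for c in [(108,22),(716,135),(636,568),(24,457)]]);print('tray',T.round(1),T.mean(0).round(1),[np.linalg.norm(T[i]-T[(i+1)%4]).round(1) for i in range(4)])
C=np.array([ray('top',up(c,(155,170),4),49) for c in [(109,155),(169,166),(132,326),(76,317)]]);print('case',C.round(1),C.mean(0).round(1),[np.linalg.norm(C[i]-C[(i+1)%4]).round(1) for i in range(4)])
E
python3 fit.py
python3 - <<'E'
import cv2
im=cv2.imread('pics/top0.png')
cv2.imwrite('pics/c_rack.png',cv2.resize(im[200:270,168:268],None,fx=8,fy=8,interpolation=cv2.INTER_NEAREST))
im=cv2.imread('pics/side0.png')
cv2.imwrite('pics/c_srack.png',cv2.resize(im[230:330,205:315],None,fx=6,fy=6,interpolation=cv2.INTER_NEAREST))
E
```

```text
win top [[ 608.8 -226.5   30. ]
 [ 610.3 -275.5   30. ]
 [ 489.6 -279.4   30. ]
 [ 486.8 -232.    30. ]] [ 548.9 -253.3   30. ]
win side [[ 613.5 -269.7   30. ]
 [ 487.3 -273.3   30. ]
 [ 487.  -231.3   30. ]
 [ 610.4 -226.5   30. ]] [ 549.6 -250.2   30. ]
[np.float64(49.0), np.float64(120.7), np.float64(47.4), np.float64(122.1)]
[np.float64(126.2), np.float64(42.0), np.float64(123.5), np.float64(43.3)]
green [ 561.3 -312.5   30. ]
green [ 562.8 -311.2   30. ]
pad [[ 634.4 -198.9   30. ]
 [ 642.8 -377.2   30. ]
 [ 465.8 -383.1   30. ]
 [ 459.6 -205.    30. ]] [ 550.6 -291.    30. ] [np.float64(178.5), np.float64(177.1), np.float64(178.2), np.float64(174.9)]
tray [[682.9 340.9  18. ]
 [611.  -72.4  18. ]
 [320.8 -20.6  18. ]
 [389.1 390.   18. ]] [501.  159.5  18. ] [np.float64(419.5), np.float64(294.7), np.float64(416.2), np.float64(297.9)]
case [[590.8 330.1  49. ]
 [584.1 290.5  49. ]
 [479.2 312.3  49. ]
 [484.6 349.1  49. ]] [534.7 320.5  49. ] [np.float64(40.1), np.float64(107.1), np.float64(37.1), np.float64(107.9)]
```

View pics/c_rack.png

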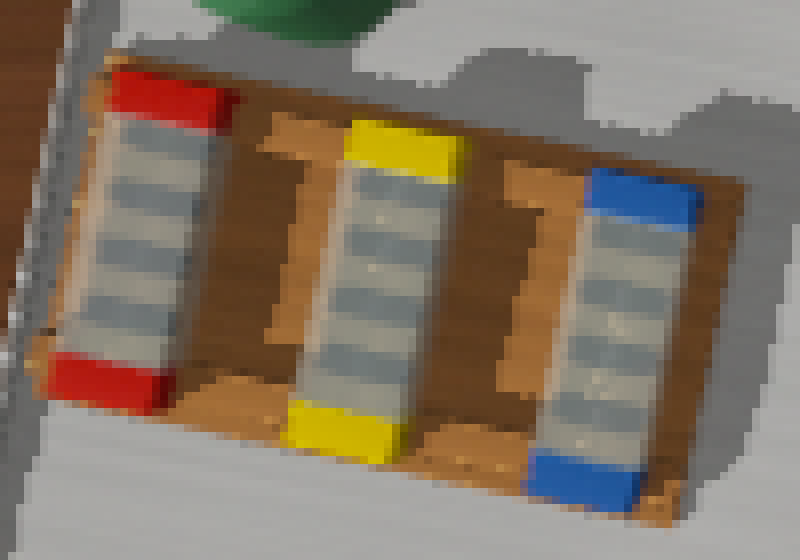

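View pics/c_srack.png

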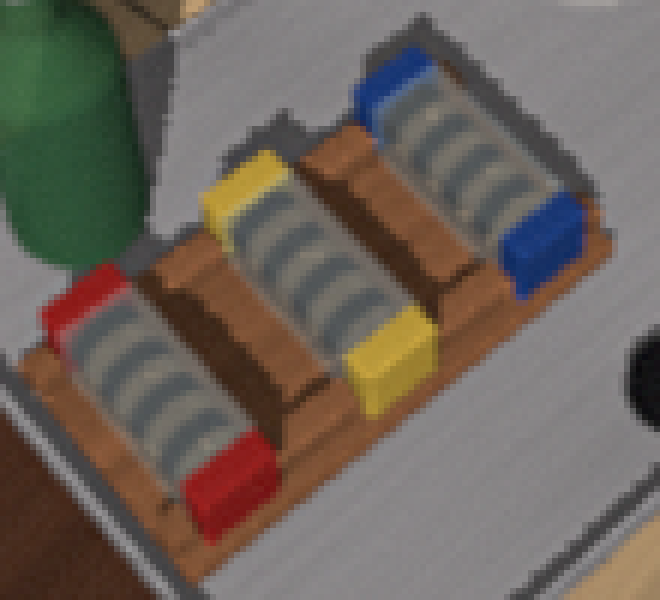

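```bash
cat > fit2.py <<'E'
from h import *
from scipy.optimize import minimize
import sys
def masks(im):
    h=cv2.cvtColor(im,cv2.COLOR_BGR2HSV);H,S,V=h[...,0],h[...,1],h[...,2]
    return {'red':((H<6)|(H>174))&(S>170)&(V>60),'yellow':(H>22)&(H<34)&(S>150)&(V>90),'blue':(H>105)&(H<118)&(S>170)&(V>80)}
def box(x,y,yaw,z0,z1,L=110,Wd=36):
    c,s=np.cos(yaw),np.sin(yaw)
    return [(x+c*a-s*b,y+s*a+c*b,z) for a in(-L/2,L/2) for b in(-Wd/2,Wd/2) for z in(z0,z1)]
def hullpred(n,pts,sc,off):
    p=np.array([(proj(n,q)+.5)*sc-off for q in pts],np.float32)
    return cv2.convexHull(p)[:,0]
if __name__=='__main__':
    roi={'top':(168,200,268,270),'side':(205,230,315,330)}
    obs={}
    for n in('top','side'):
        im=cv2.imread(f'pics/{n}0.png');x0,y0,x1,y1=roi[n];M=masks(im)
        for k,m in M.items():
            mm=m[y0:y1,x0:x1].astype(np.uint8)
            nc,lab,st,_=cv2.connectedComponentsWithStats(mm)
            keep=[i for i in range(1,nc) if st[i,4]>12]
            ys,xs=np.where(np.isin(lab,keep)); 
            pts=np.array([(x+a,y+b) for x,y in zip(xs+x0,ys+y0) for a in(0,1) for b in(0,1)],np.float32)
            obs[n,k]=cv2.convexHull(pts)[:,0]; print(n,k,len(xs))
    Y={'red':80,'yellow':0,'blue':-80}
    def iou(a,b):
        i=cv2.intersectConvexConvex(a.astype(np.float32),b.astype(np.float32))[0]
        return i/(cv2.contourArea(a)+cv2.contourArea(b)-i)
    def cost(p,keys,det=False):
        r=[]
        for (n,k),o in obs.items():
            if k not in keys: continue
            c,s=np.cos(p[2]),np.sin(p[2]); yy=Y[k] if len(keys)>1 else 0
            b=box(p[0]-s*yy,p[1]+c*yy,p[2],29 if n=='top' else 17,49)
            r.append(1-iou(hullpred(n,b,1,0),o))
        return r if det else sum(r)
    for keys,x0 in ((('red','yellow','blue'),(520,240,-.17)),(('red',),(534,320,-.17)),(('yellow',),(520,240,-.17)),(('blue',),(507,160,-.17))):
        b=min((minimize(cost,np.array(x0)+np.random.default_rng(i).normal(0,1,3)*[2,2,.02],args=(keys,),method='Nelder-Mead',options=dict(xatol=1e-3,fatol=1e-5)) for i in range(4)),key=lambda r:r.fun)
        print(keys,b.x.round(3),np.round(cost(b.x,keys,True),3))
    # bottle: cap
    for n,uv in(('top',(155+157/4,170+67/4)),('side',(209,222))): print('bottle top',ray(n,uv,190).round(1))
    im=cv2.imread('pics/top0.png');cv2.imwrite('pics/c_knob.png',cv2.resize(im[208:244,415:457],None,fx=14,fy=14,interpolation=cv2.INTER_NEAREST))
    im=cv2.imread('pics/side0.png');cv2.imwrite('pics/c_sknob.png',cv2.resize(im[125:155,350:385],None,fx=14,fy=14,interpolation=cv2.INTER_NEAREST))
    print('knob ax px',proj('top',(552.9,-343.5,64)),proj('side',(552.9,-343.5,64)))
    for q in(.4,.7,1.,1.3):
        a=np.pi-q+.04
        e=[552.9+21*np.cos(a),-343.5+21*np.sin(a)]
        print(q,[((proj(n,e+[z])-o)*14).round() for n,o in(('top',(415,208)),('side',(350,125))) for z in(64,36)])
E
python3 fit2.py
```

```text
top red 159
top yellow 165
top blue 126
side red 247
side yellow 13
side blue 178Traceback (most recent call last):
  File "fit2.py", line 38, in <module>
    b=min((minimize(cost,np.array(x0)+np.random.default_rng(i).normal(0,1,3)*[2,2,.02],args=(keys,),method='Nelder-Mead',options=dict(xatol=1e-3,fatol=1e-5)) for i in range(4)),key=lambda r:r.fun)
  File "fit2.py", line 38, in <genexpr>
    b=min((minimize(cost,np.array(x0)+np.random.default_rng(i).normal(0,1,3)*[2,2,.02],args=(keys,),method='Nelder-Mead',options=dict(xatol=1e-3,fatol=1e-5)) for i in range(4)),key=lambda r:r.fun)
           ~~~~~~~~^^^^^^^^^^^^^^^^^^^^^^^^^^^^^^^^^^^^^^^^^^^^^^^^^^^^^^^^^^^^^^^^^^^^^^^^^^^^^^^^^^^^^^^^^^^^^^^^^^^^^^^^^^^^^^^^^^^^^^^^^^^^^^^^^^^^^^^^^^
    res = _minimize_neldermead(fun, x0, args, callback, bounds=bounds,
                               **options)
    fxr = func(xr)
    fx = function(np.copy(x), *(wrapper_args + args))
  File "fit2.py", line 35, in cost
    r.append(1-iou(hullpred(n,b,1,0),o))
                   ~~~~~~~~^^^^^^^^^
  File "fit2.py", line 11, in hullpred
    p=np.array([(proj(n,q)+.5)*sc-off for q in pts],np.float32)
                 ~~~~^^^^^
  File "h.py", line 8, in proj
    K,R,t=cam(n); p=K@(R@np.array(X,float)+t); return p[:2]/p[2]
          ~~~^^^
  File "h.py", line 4, in cam
    i=env.camera_info(n); return np.array(i["camera_matrix"]),np.array(i["R"]),np.array(i["t"])
ValueError: time passes only in moves, steps and waits
```

```bash
sed -i 's/^def cam(n):/from functools import lru_cache\n@lru_cache(None)\ndef cam(n):/' h.py
sed -i "s/(S>150)&(V>90)/(S>120)\&(V>80)/" fit2.py
python3 fit2.py; python3 -c "
from h import *
print(env.state()['t'])"
```

```text
top red 159
top yellow 173
top blue 126
side red 247
side yellow 13
side blue 178
('red', 'yellow', 'blue') [ 5.19797e+02  2.44347e+02 -1.90000e-01] [0.067 0.086 0.04  0.079 0.965 0.109]
('red',) [ 5.34906e+02  3.23367e+02 -1.89000e-01] [0.078 0.06 ]
('yellow',) [ 5.20099e+02  2.45059e+02 -1.99000e-01] [0.085 0.965]
('blue',) [ 5.04618e+02  1.65341e+02 -1.99000e-01] [0.032 0.11 ]
bottle top [633.  267.3 190. ]
bottle top [629.2 270.4 190. ]
knob ax px [441.14754978 225.91438906] [370.37847888 134.46809854]
0.4 [array([327., 357.]), array([267., 356.]), array([346., 186.]), array([322., 281.])]
0.7 [array([297., 340.]), array([238., 339.]), array([322., 193.]), array([298., 288.])]
1.0 [array([273., 315.]), array([215., 315.]), array([294., 195.]), array([271., 290.])]
1.3 [array([258., 284.]), array([200., 285.]), array([265., 191.]), array([243., 286.])]
0.1
```

View pics/c_knob.png

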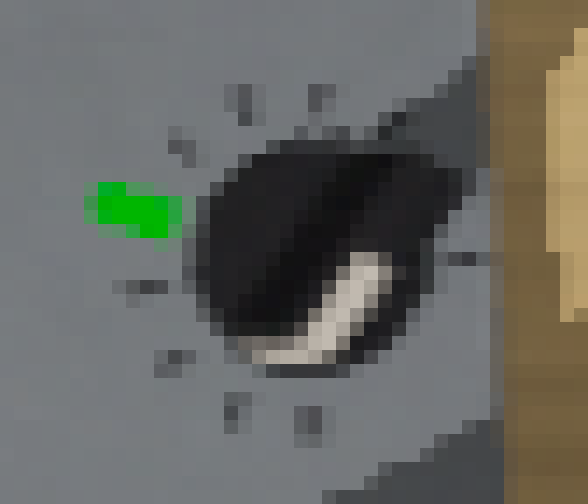

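View pics/c_sknob.png

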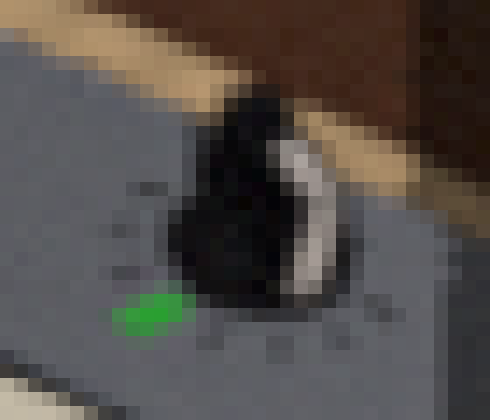

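Pad centre is about (551,-291.5) with yaw 0.037. Knob axis is about (553,-343.5), and the green mark lands within 1 mm of where it should be. The crops show the white pointer at the lower left of the knob, so q is about 0.6. The red case is at about (535,322.5) with yaw -0.19. Moving to above the knob now.

Call:
jog_arm:
  series:
    - {"dx":0.022,"dy":0.016,"rz":8.45,"gripper":0.6}
    - {"dx":0.022,"dy":0.016,"rz":8.45}
    - {"dx":0.022,"dy":0.016,"rz":8.45}
    - {"dx":0.022,"dy":0.016,"rz":8.45}
    - {"dx":0.022,"dy":0.016,"rz":8.45}
    - {"dx":0.022,"dy":0.016,"rz":8.45}
    - {"dx":0.022,"dy":0.016,"rz":8.45}
    - {"dx":0.022,"dy":0.016,"rz":8.45}
    - {"dx":0.022,"dy":0.016,"rz":8.45}
    - {"dx":0.022,"dy":0.016,"rz":8.45}
    - {"dx":0.022,"dy":0.016,"rz":8.45}
    - {"dx":0.022,"dy":0.016,"rz":8.45}

```text
$.series[0]: bad value
```

Call:
jog_arm:
  series:
    - {"dx":0.022,"dy":0.016,"rz":8.45}
    - {"dx":0.022,"dy":0.016,"rz":8.45}
    - {"dx":0.021,"dy":0.016,"rz":8.45}
    - {"dz":-0.03}
    - {"dz":-0.03}
    - {"gripper":0.6}
    - {"gripper":0.6}

```text
$.series[0]: bad value
```

```bash
python3 - <<'E'
from h import *
for n in('top','side'): snap(n,n+'1.png')
s=env.state();print(s['t'],s['eef_pos'],s['tcp_rot'],s['opening'],s['joints'])
E
```

```text
0.2 [ 224.13540556 -583.30309912  225.28222084] [-1.57076854e+00  6.51895603e-04 -1.20396343e+00] 0.997441002083426 [-1.30957796e+00  4.91344979e-01  1.55919642e+00 -4.62991742e-05
  1.09170245e+00 -1.05593161e-01]
```

View pics/side1.png

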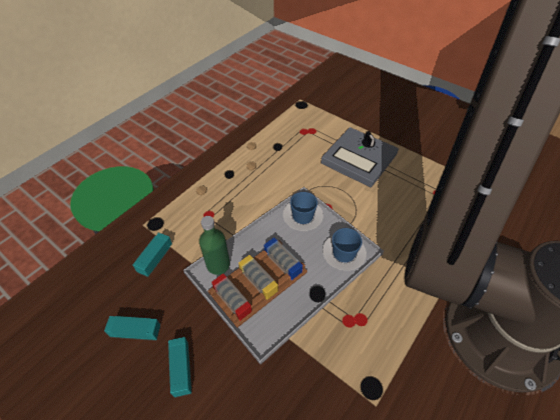

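View pics/top1.png

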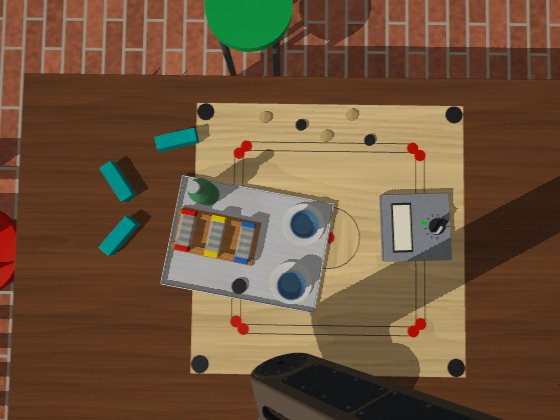

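Both calls were refused and the arm has not moved; the pictures are the same as before. A row probably needs every field, so I'll send a short test row.

Call:
jog_arm:
  series:
    - {"dx":0.022,"dy":0.016,"dz":0.0,"rx":0.0,"ry":0.0,"rz":8.45,"gripper":0.6}

```text
t: 0.3
eef_pos: [244.7, -568.5, 225.3]
tcp_rot: [-1.571, 0.0, -1.058]
ft_force: [0.5, -0.4, -0.1]
opening: 0.961
```

Call:
jog_arm:
  series:
    - {"dx":0.022,"dy":0.016,"dz":0,"rx":0,"ry":0,"rz":8.45,"gripper":0.6}
    - {"dx":0.022,"dy":0.016,"dz":0,"rx":0,"ry":0,"rz":8.45,"gripper":0.6}
    - {"dx":0.022,"dy":0.016,"dz":0,"rx":0,"ry":0,"rz":8.45,"gripper":0.6}
    - {"dx":0.022,"dy":0.016,"dz":0,"rx":0,"ry":0,"rz":8.45,"gripper":0.6}
    - {"dx":0.022,"dy":0.016,"dz":0,"rx":0,"ry":0,"rz":8.45,"gripper":0.6}
    - {"dx":0.022,"dy":0.016,"dz":0,"rx":0,"ry":0,"rz":8.45,"gripper":0.6}
    - {"dx":0.022,"dy":0.016,"dz":0,"rx":0,"ry":0,"rz":8.45,"gripper":0.6}
    - {"dx":0.022,"dy":0.016,"dz":0,"rx":0,"ry":0,"rz":8.45,"gripper":0.6}
    - {"dx":0.022,"dy":0.016,"dz":0,"rx":0,"ry":0,"rz":8.45,"gripper":0.6}
    - {"dx":0.022,"dy":0.016,"dz":0,"rx":0,"ry":0,"rz":8.45,"gripper":0.6}
    - {"dx":0.022,"dy":0.016,"dz":0,"rx":0,"ry":0,"rz":8.45,"gripper":0.6}
    - {"dx":0.022,"dy":0.016,"dz":0,"rx":0,"ry":0,"rz":8.45,"gripper":0.6}

```text
t: 1.5
eef_pos: [511.0, -374.6, 225.5]
tcp_rot: [-1.571, -0.0, 0.719]
ft_force: [-0.1, 0.6, -1.4]
opening: 0.606
```

Call:
jog_arm:
  series:
    - {"dx":0.022,"dy":0.016,"dz":0,"rx":0,"ry":0,"rz":8.45,"gripper":0.6}
    - {"dx":0.021,"dy":0.016,"dz":-0.03,"rx":0,"ry":0,"rz":8.45,"gripper":0.6}
    - {"dx":0,"dy":0,"dz":-0.04,"rx":0,"ry":0,"rz":0,"gripper":0.6}
    - {"dx":0,"dy":0,"dz":0,"rx":0,"ry":0,"rz":0,"gripper":0.6}
    - {"dx":0,"dy":0,"dz":0,"rx":0,"ry":0,"rz":0,"gripper":0.6}

```text
t: 2.0
eef_pos: [553.0, -343.6, 155.9]
tcp_rot: [-1.57, -0.0, 1.007]
ft_force: [-0.2, 0.3, -0.1]
opening: 0.603
```

```bash
python3 - <<'E'
from h import *
for n in('top','side'): snap(n,n+'2.png')
s=env.state();print(s['t'],s['eef_pos'],s['tcp_rot'],s['opening'],s['joints'])
E
```

```text
2.1 [ 553.47740045 -344.34538553  157.66430779] [-1.57324474e+00  1.81821408e-04  1.00711852e+00] 0.5968610740154305 [-6.57835862e-01  5.96496241e-01  1.56164955e+00  5.91804741e-05
  9.80992201e-01 -1.66498746e+00]
```

View pics/side2.png

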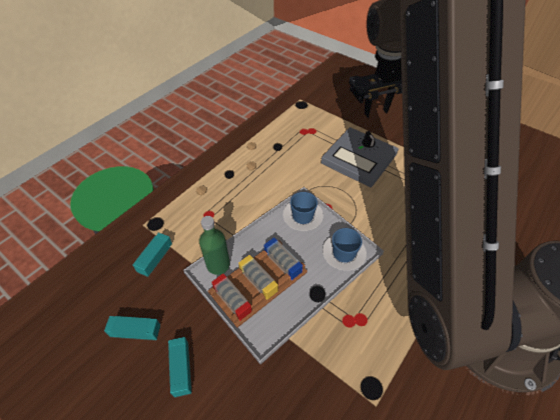

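View pics/top2.png

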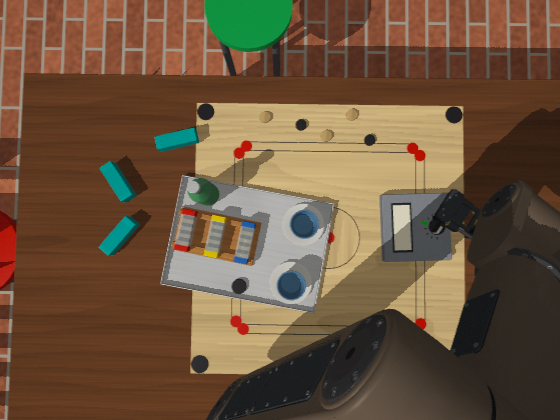

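The side view shows the gripper above the knob at about (370,105), with its long body lying along the jaw direction. Descending to TCP z = 51.

Call:
jog_arm:
  series:
    - {"dx":0,"dy":0,"dz":-0.03,"rx":0,"ry":0,"rz":0,"gripper":0.6}
    - {"dx":0,"dy":0,"dz":-0.03,"rx":0,"ry":0,"rz":0,"gripper":0.6}
    - {"dx":0,"dy":0,"dz":-0.02,"rx":0,"ry":0,"rz":0,"gripper":0.6}
    - {"dx":0,"dy":0,"dz":-0.015,"rx":0,"ry":0,"rz":0,"gripper":0.6}
    - {"dx":0,"dy":0,"dz":-0.01,"rx":0,"ry":0,"rz":0,"gripper":0.6}
    - {"dx":0,"dy":0,"dz":0,"rx":0,"ry":0,"rz":0,"gripper":0.6}

```text
t: 2.7
eef_pos: [553.1, -343.6, 50.5]
tcp_rot: [-1.57, -0.0, 1.008]
ft_force: [-0.5, 0.1, -0.9]
opening: 0.601
```

```bash
python3 - <<'E'
from h import *
im=snap('side','side3.png');im2=snap('top','top3.png')
a=cv2.resize(im[60:200,310:420],None,fx=4,fy=4,interpolation=cv2.INTER_CUBIC);b=cv2.resize(im2[180:270,390:480],(360,560*90//140),interpolation=cv2.INTER_CUBIC)
b=cv2.copyMakeBorder(b,0,560-b.shape[0],0,0,cv2.BORDER_CONSTANT)
cv2.imwrite('pics/c3.png',np.hstack([a,b]))
s=env.state();print(s['t'],s['eef_pos'],s['tcp_rot'],s['opening'],s['ft_force'])
E
```

```text
2.8 [ 553.54711375 -343.81324386   51.64465617] [-1.57207445e+00  2.06804202e-05  1.00807139e+00] 0.5998722490608467 [-0.40485081  0.15340965 -0.38746442]
```

View pics/c3.png

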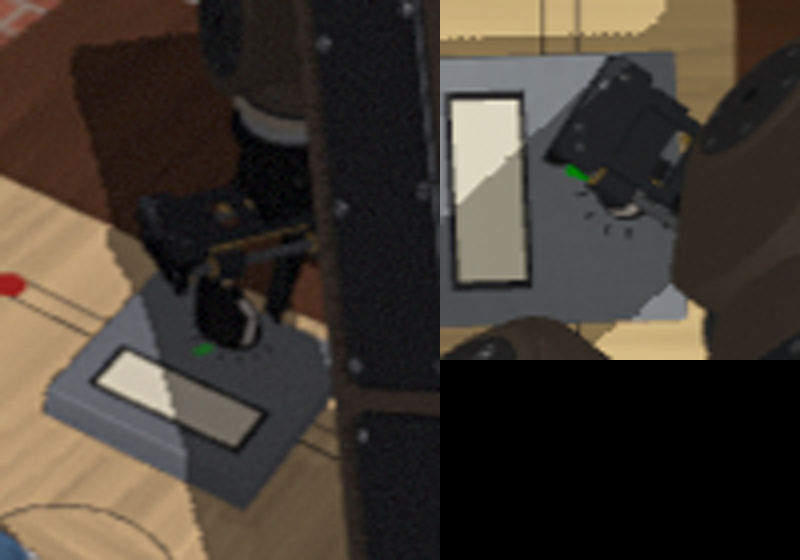

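The fingers straddle the bar, and the pointer is still at the lower left. Closing the gripper.

Call:
jog_arm:
  series:
    - {"dx":0,"dy":0,"dz":0,"rx":0,"ry":0,"rz":0,"gripper":0.1}
    - {"dx":0,"dy":0,"dz":0,"rx":0,"ry":0,"rz":0,"gripper":0.1}
    - {"dx":0,"dy":0,"dz":0,"rx":0,"ry":0,"rz":0,"gripper":0.1}
    - {"dx":0,"dy":0,"dz":0,"rx":0,"ry":0,"rz":0,"gripper":0.1}
    - {"dx":0,"dy":0,"dz":0,"rx":0,"ry":0,"rz":0,"gripper":0.1}
    - {"dx":0,"dy":0,"dz":0,"rx":0,"ry":0,"rz":0,"gripper":0.1}
    - {"dx":0,"dy":0,"dz":0,"rx":0,"ry":0,"rz":0,"gripper":0.1}

```text
t: 3.5
eef_pos: [553.2, -342.8, 50.7]
tcp_rot: [-1.57, -0.001, 1.008]
ft_force: [0.4, 5.1, 2.4]
opening: 0.144
```

```bash
python3 - <<'E'
from h import *
s=env.state();print(s['t'],s['eef_pos'],s['tcp_rot'],s['opening'],s['ft_force'],s['moment'])
E
```

```text
3.5 [ 553.22388466 -342.83232276   50.68242005] [-1.57015147e+00 -7.74351653e-04  1.00807636e+00] 0.14421654163618058 [0.41409544 5.14312113 2.44170319] [ 0.8084677  -0.3098767  -0.02149239]
```

Call:
jog_arm:
  series:
    - {"dx":0.0004,"dy":0.0008,"dz":0,"rx":0,"ry":0,"rz":0,"gripper":0.1}
    - {"dx":0,"dy":0,"dz":0,"rx":0,"ry":0,"rz":-6.7,"gripper":0.1}
    - {"dx":0,"dy":0,"dz":0,"rx":0,"ry":0,"rz":-6.7,"gripper":0.1}
    - {"dx":0,"dy":0,"dz":0,"rx":0,"ry":0,"rz":-6.7,"gripper":0.1}
    - {"dx":0,"dy":0,"dz":0,"rx":0,"ry":0,"rz":-6.7,"gripper":0.1}
    - {"dx":0,"dy":0,"dz":0,"rx":0,"ry":0,"rz":-6.7,"gripper":0.1}
    - {"dx":0,"dy":0,"dz":0,"rx":0,"ry":0,"rz":-6.7,"gripper":0.1}
    - {"dx":0,"dy":0,"dz":0,"rx":0,"ry":0,"rz":-6.7,"gripper":0.1}
    - {"dx":0,"dy":0,"dz":0,"rx":0,"ry":0,"rz":-6.7,"gripper":0.1}
    - {"dx":0,"dy":0,"dz":0,"rx":0,"ry":0,"rz":-6.7,"gripper":0.1}
    - {"dx":0,"dy":0,"dz":0,"rx":0,"ry":0,"rz":-6.7,"gripper":0.1}
    - {"dx":0,"dy":0,"dz":0,"rx":0,"ry":0,"rz":-6.6,"gripper":0.1}

```text
t: 4.7
eef_pos: [553.8, -342.6, 50.7]
tcp_rot: [-1.571, -0.001, -0.281]
ft_force: [2.0, 1.6, 1.1]
opening: 0.143
```

Call:
jog_arm:
  series:
    - {"dx":0,"dy":0,"dz":0,"rx":0,"ry":0,"rz":0,"gripper":0.1}
    - {"dx":0,"dy":0,"dz":0,"rx":0,"ry":0,"rz":0,"gripper":0.1}

```text
t: 4.9
eef_pos: [553.8, -342.6, 50.7]
tcp_rot: [-1.571, -0.001, -0.273]
ft_force: [2.7, 1.9, 0.9]
opening: 0.146
```

```bash
python3 - <<'E'
from h import *
im=snap('side','side4.png');im2=snap('top','top4.png')
a=cv2.resize(im[60:200,310:420],None,fx=4,fy=4,interpolation=cv2.INTER_CUBIC);b=cv2.resize(im2[180:270,390:480],(360,360),interpolation=cv2.INTER_CUBIC)
b=cv2.copyMakeBorder(b,0,200,0,0,cv2.BORDER_CONSTANT)
cv2.imwrite('pics/c4.png',np.hstack([a,b]))
s=env.state();print(s['t'],s['eef_pos'],s['tcp_rot'],s['opening'],s['ft_force'],s['moment'])
E
```

```text
5.0 [ 553.79698575 -342.56384824   50.69667636] [-1.57078440e+00 -5.30206728e-04 -2.73786032e-01] 0.14434129531424497 [2.75295439 2.9296506  0.94564508] [ 0.42868118 -0.51732979  0.04198334]
```

View pics/c4.png

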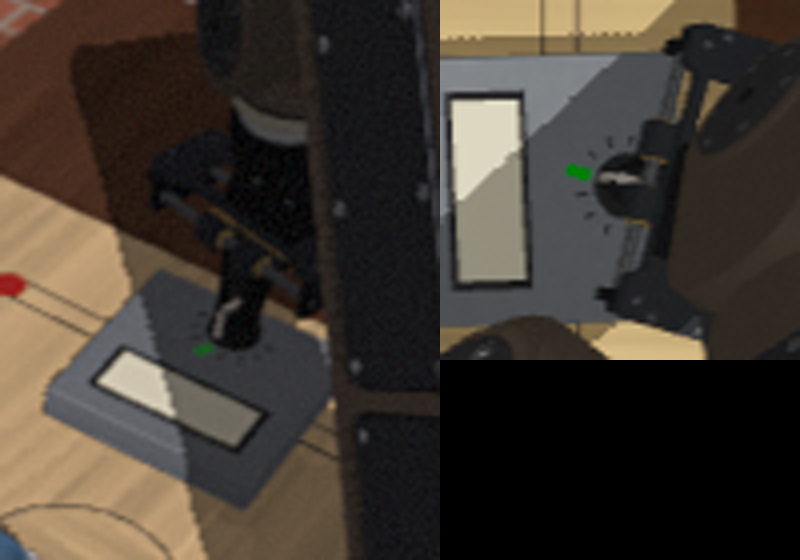

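The pointer now aims at the green mark in both views. Releasing, lifting, and checking it again unobstructed on the way.

Call:
jog_arm:
  series:
    - {"dx":0,"dy":0,"dz":0,"rx":0,"ry":0,"rz":0,"gripper":0.55}
    - {"dx":0,"dy":0,"dz":0,"rx":0,"ry":0,"rz":0,"gripper":0.55}
    - {"dx":0,"dy":0,"dz":0,"rx":0,"ry":0,"rz":0,"gripper":0.55}
    - {"dx":0,"dy":0,"dz":0,"rx":0,"ry":0,"rz":0,"gripper":0.55}
    - {"dx":0,"dy":0,"dz":0.03,"rx":0,"ry":0,"rz":0,"gripper":0.55}
    - {"dx":0,"dy":0,"dz":0.045,"rx":0,"ry":0,"rz":0,"gripper":0.55}
    - {"dx":0,"dy":0,"dz":0.045,"rx":0,"ry":0,"rz":0,"gripper":0.55}
    - {"dx":0,"dy":0.04,"dz":0.04,"rx":0,"ry":0,"rz":7.9,"gripper":0.55}
    - {"dx":0,"dy":0.04,"dz":0,"rx":0,"ry":0,"rz":7.9,"gripper":0.55}
    - {"dx":0,"dy":0.045,"dz":0,"rx":0,"ry":0,"rz":7.9,"gripper":0.55}
    - {"dx":0,"dy":0.045,"dz":0,"rx":0,"ry":0,"rz":7.9,"gripper":0.55}
    - {"dx":0,"dy":0.045,"dz":0,"rx":0,"ry":0,"rz":7.9,"gripper":0.55}

```text
t: 6.2
eef_pos: [553.2, -130.7, 206.2]
tcp_rot: [-1.571, -0.0, 0.418]
ft_force: [0.9, -0.2, -0.9]
opening: 0.551
```

Call:
jog_arm:
  series:
    - {"dx":0,"dy":0.045,"dz":0,"rx":0,"ry":0,"rz":7.9,"gripper":0.55}
    - {"dx":0,"dy":0.045,"dz":0,"rx":0,"ry":0,"rz":7.9,"gripper":0.55}
    - {"dx":-0.003,"dy":0.045,"dz":0,"rx":0,"ry":0,"rz":7.9,"gripper":0.55}
    - {"dx":-0.004,"dy":0.045,"dz":0,"rx":0,"ry":0,"rz":7.9,"gripper":0.55}
    - {"dx":-0.004,"dy":0.045,"dz":0,"rx":0,"ry":0,"rz":7.9,"gripper":0.55}
    - {"dx":-0.004,"dy":0.045,"dz":0,"rx":0,"ry":0,"rz":7.9,"gripper":0.55}
    - {"dx":-0.004,"dy":0.045,"dz":0,"rx":0,"ry":0,"rz":7.9,"gripper":0.55}
    - {"dx":0,"dy":0.045,"dz":0,"rx":0,"ry":0,"rz":0,"gripper":0.55}
    - {"dx":0,"dy":0.045,"dz":0,"rx":0,"ry":0,"rz":0,"gripper":0.55}
    - {"dx":0,"dy":0.045,"dz":0,"rx":0,"ry":0,"rz":0,"gripper":0.55}
    - {"dx":0,"dy":0,"dz":0,"rx":0,"ry":0,"rz":0,"gripper":0.55}
    - {"dx":0,"dy":0,"dz":0,"rx":0,"ry":0,"rz":0,"gripper":0.55}

```text
t: 7.4
eef_pos: [534.1, 318.3, 205.7]
tcp_rot: [-1.57, 0.0, 1.38]
ft_force: [0.4, 0.3, 0.3]
opening: 0.552
```

```bash
python3 - <<'E'
from h import *
im=snap('side','side5.png');im2=snap('top','top5.png')
b=cv2.resize(im2[208:244,415:457],None,fx=9,fy=9,interpolation=cv2.INTER_NEAREST)
a=cv2.resize(im[125:161,350:392],None,fx=9,fy=9,interpolation=cv2.INTER_NEAREST)
cv2.imwrite('pics/c5.png',np.hstack([a,b]))
s=env.state();print(s['t'],s['eef_pos'],s['tcp_rot'],s['opening'],s['ft_force'],s['moment'])
for q in (1.7,1.885,2.05):
    a=np.pi-q+.037; print(q,[((proj(n,[553.8+r*np.cos(a),-342.6+r*np.sin(a),64])-o)*9+4.5).round() for n,o in(('side',(350,125)),('top',(415,208))) for r in(0,21)])
E
```

```text
7.5 [534.54661705 316.85097406 205.94488949] [-1.57054337e+00  3.37864007e-04  1.37778823e+00] 0.5496269538779951 [ 0.70998945 -0.24900776  0.16821268] [ 0.10598165 -0.13974116 -0.0512697 ]
1.7 [array([184.,  90.]), array([149., 119.]), array([237., 163.]), array([164., 155.])]
1.885 [array([184.,  90.]), array([141., 114.]), array([237., 163.]), array([166., 142.])]
2.05 [array([184.,  90.]), array([134., 108.]), array([237., 163.]), array([170., 130.])]
```

View pics/c5.png

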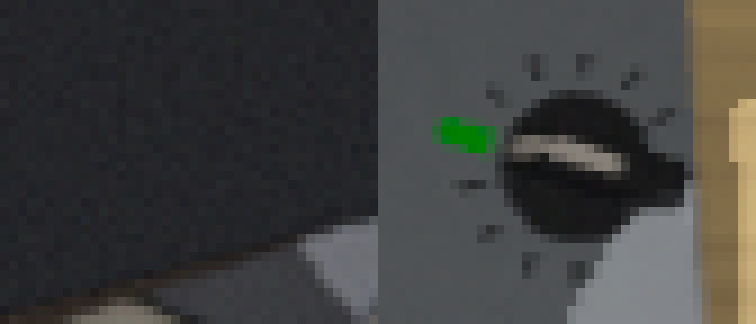

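View pics/top5.png

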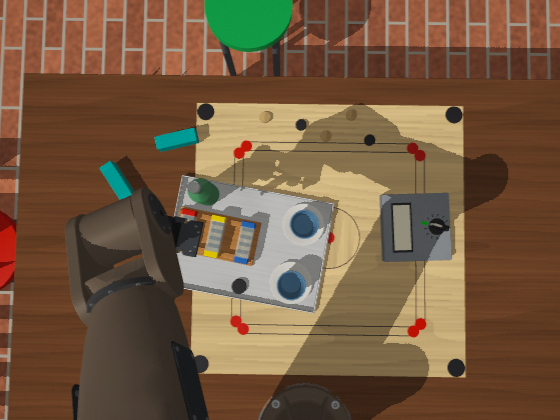

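View pics/side5.png

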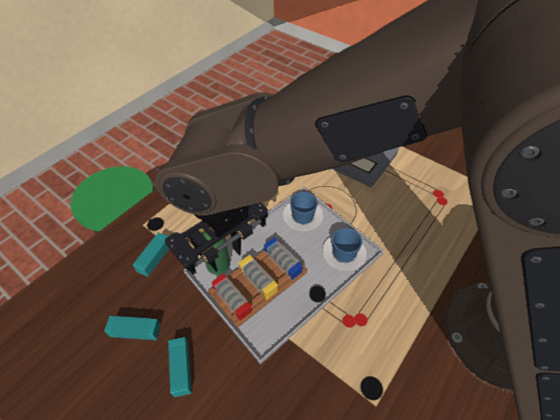

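```bash
python3 - <<'E'
from h import *
im=cv2.imread('pics/top5.png').astype(int)
g=im.min(2)[218:232,425:446]
print(g)
for q in (1.7,1.8,1.885,1.97,2.05):
    a=np.pi-q+.037; print(q,[proj('top',[553.8+r*np.cos(a),-342.6+r*np.sin(a),z]).round(2).tolist() for r,z in((3,64),(12,64),(21,64),(21,45))])
E
```

```text
[[ 78  78  54  59  74  77  77  78  77  55  47  38  48  47  60  73  77  77
   76  77  77]
 [ 77  78  78  61  71  76  76  57  31  25  26  24  23  23  25  35  57  74
   77  77  78]
 [ 77  78  78  78  78  78  50  29  25  23  25  26  25  24  24  25  24  45
   71  77  78]
 [ 61  73  77  79  78  43  25  27  23  23  25  24  24  23  25  25  23  23
   44  72  58]
 [  0   0  33  70  58  31  20  23  20  22  25  23  24  22  24  24  22  23
   23  43  71]
 [  0   0  30  70  54  72  95  98  87  78  93  70  37  28  22  21  20  23
   24  44  72]
 [  0   0  50  62  63  90  99  98 105 117 120 120 121 106  68  38  25  22
   22  24  68]
 [ 79  67  74  58  46  56  58  44  28  87  99 115 120 120 120 120  90  46
   25  22  22]
 [ 80  78  78  49  24  17  19  16  21  24  28  45  67  91 115 120 105  58
   25  22  20]
 [ 79  79  77  57  34  24  21  18  17  18  18  22  21  26  26  45  51  34
   23  25  21]
 [ 41  48  72  59  33  25  24  27  24  23  19  17  15  17  18  22  23  23
   25  24  24]
 [ 75  78  77  78  45  24  23  25  25  28  24  24  22  18  17  17  17  19
   20  24  25]
 [ 78  78  78  77  59  33  25  25  25  26  26  24  24  24  24  24  20  26
   29  29  31]
 [ 79  78  78  78  76  51  28  26  24  24  26  24  25  25  25  23  24  34
   57  97 107]]
1.7 [[439.63, 225.44], [436.15, 225.08], [432.67, 224.71], [429.85, 224.8]]
1.8 [[439.65, 225.32], [436.21, 224.62], [432.78, 223.91], [429.96, 224.01]]
1.885 [[439.67, 225.23], [436.3, 224.23], [432.93, 223.23], [430.11, 223.36]]
1.97 [[439.7, 225.13], [436.42, 223.86], [433.15, 222.58], [430.32, 222.71]]
2.05 [[439.74, 225.05], [436.57, 223.52], [433.4, 221.98], [430.57, 222.13]]
```

The top crop shows the pointer aimed at the green tick, with q about 1.86 against a target of 1.885. That agrees with 1.88 from the jaw angle, so the knob is done. Descending partway over the red case.

Call:
jog_arm:
  series:
    - {"dx":0.0005,"dy":0.0045,"dz":-0.035,"rx":0,"ry":0,"rz":0,"gripper":0.55}
    - {"dx":0,"dy":0,"dz":-0.04,"rx":0,"ry":0,"rz":0,"gripper":0.55}
    - {"dx":0,"dy":0,"dz":-0.03,"rx":0,"ry":0,"rz":0,"gripper":0.55}
    - {"dx":0,"dy":0,"dz":-0.025,"rx":0,"ry":0,"rz":0,"gripper":0.55}
    - {"dx":0,"dy":0,"dz":0,"rx":0,"ry":0,"rz":0,"gripper":0.55}
    - {"dx":0,"dy":0,"dz":0,"rx":0,"ry":0,"rz":0,"gripper":0.55}

```text
t: 8.1
eef_pos: [535.6, 321.4, 76.7]
tcp_rot: [-1.571, -0.0, 1.377]
ft_force: [-0.4, -0.7, -0.3]
opening: 0.552
```

```bash
python3 - <<'E'
from h import *
im=snap('side','side6.png');im2=snap('top','top6.png')
a=cv2.resize(im[200:330,170:310],None,fx=4,fy=4,interpolation=cv2.INTER_CUBIC)
cv2.imwrite('pics/c6.png',a)
s=env.state();print(s['t'],s['eef_pos'],s['tcp_rot'],s['opening'],s['ft_force'])
b=cv2.resize(im2[190:270,150:270],None,fx=6,fy=6,interpolation=cv2.INTER_CUBIC)
cv2.imwrite('pics/c6t.png',b)
E
```

```text
8.2 [535.92157826 322.00095997  77.72004385] [-1.57266052e+00 -1.42528373e-03  1.37745367e+00] 0.552244365954706 [0.89864172 0.22258358 0.6874505 ]
```

View pics/c6.png

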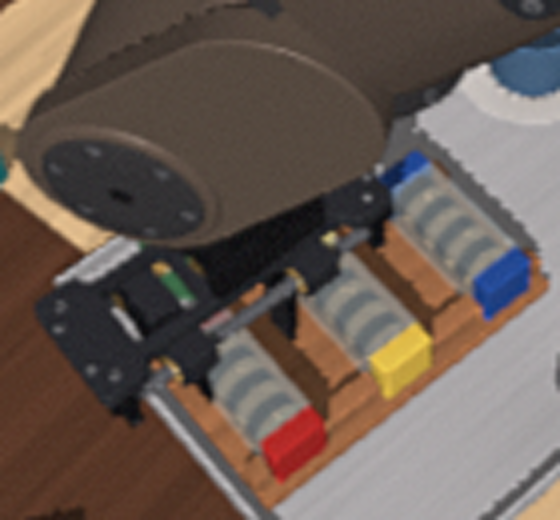

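View pics/c6t.png

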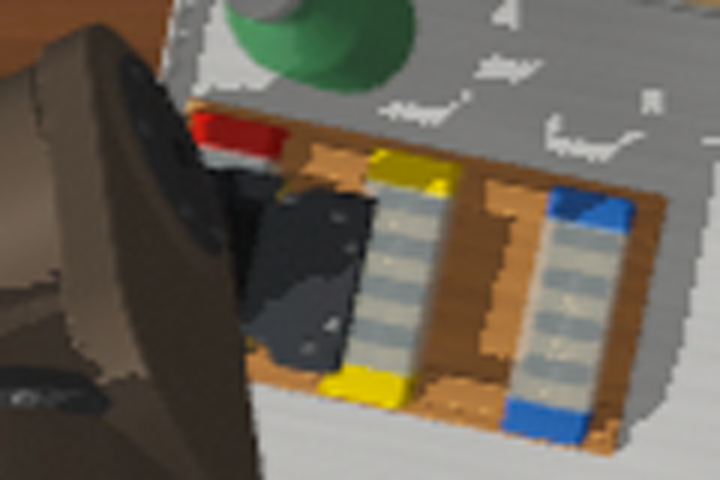

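The fingers straddle the red case. The inner fingertip at crop (285,310) sits over the gap between red and yellow, and the bottle is clear. Descending to TCP z of about 33 and closing.

Call:
jog_arm:
  series:
    - {"dx":0,"dy":0.0005,"dz":-0.02,"rx":0,"ry":0,"rz":0,"gripper":0.55}
    - {"dx":0,"dy":0,"dz":-0.014,"rx":0,"ry":0,"rz":0,"gripper":0.55}
    - {"dx":0,"dy":0,"dz":-0.01,"rx":0,"ry":0,"rz":0,"gripper":0.55}
    - {"dx":0,"dy":0,"dz":0,"rx":0,"ry":0,"rz":0,"gripper":0.55}

```text
t: 8.6
eef_pos: [534.7, 322.5, 31.1]
tcp_rot: [-1.57, 0.001, 1.378]
ft_force: [-0.9, -0.2, -0.9]
opening: 0.55
```

Call:
jog_arm:
  series:
    - {"dx":0,"dy":0,"dz":0,"rx":0,"ry":0,"rz":0,"gripper":0.43}
    - {"dx":0,"dy":0,"dz":0,"rx":0,"ry":0,"rz":0,"gripper":0.42}
    - {"dx":0,"dy":0,"dz":0,"rx":0,"ry":0,"rz":0,"gripper":0.41}

```text
t: 8.9
eef_pos: [535.3, 322.9, 32.6]
tcp_rot: [-1.572, -0.001, 1.378]
ft_force: [0.6, -0.5, -0.1]
opening: 0.418
```

Call:
jog_arm:
  series:
    - {"dx":0,"dy":0,"dz":0,"rx":0,"ry":0,"rz":0,"gripper":0.395}
    - {"dx":0,"dy":0,"dz":0,"rx":0,"ry":0,"rz":0,"gripper":0.385}
    - {"dx":0,"dy":0,"dz":0,"rx":0,"ry":0,"rz":0,"gripper":0.3}
    - {"dx":0,"dy":0,"dz":0,"rx":0,"ry":0,"rz":0,"gripper":0.3}
    - {"dx":0,"dy":0,"dz":0,"rx":0,"ry":0,"rz":0,"gripper":0.3}
    - {"dx":0,"dy":0,"dz":0,"rx":0,"ry":0,"rz":0,"gripper":0.3}

```text
t: 9.5
eef_pos: [535.2, 322.9, 32.3]
tcp_rot: [-1.571, -0.001, 1.378]
ft_force: [-0.6, 1.2, 3.9]
opening: 0.375
```

```bash
python3 - <<'E'
from h import *
for i in range(1):
    s=env.state();print(s['t'],s['eef_pos'],s['tcp_rot'],s['opening'],s['ft_force'],s['moment'])
E
```

```text
9.5 [535.23367141 322.91065132  32.27571437] [-1.57127765e+00 -5.24704738e-04  1.37826723e+00] 0.375183980811503 [-0.62173508  1.15818101  3.89511128] [ 0.44466537 -0.16054467  0.03263733]
```

Gripped at 35.6 mm, which matches the 36 mm case. Lifting straight up.

Call:
jog_arm:
  series:
    - {"dx":0,"dy":0,"dz":0.005,"rx":0,"ry":0,"rz":0,"gripper":0.3}
    - {"dx":0,"dy":0,"dz":0.01,"rx":0,"ry":0,"rz":0,"gripper":0.3}
    - {"dx":0,"dy":0,"dz":0.015,"rx":0,"ry":0,"rz":0,"gripper":0.3}
    - {"dx":0,"dy":0,"dz":0.025,"rx":0,"ry":0,"rz":0,"gripper":0.3}
    - {"dx":0,"dy":0,"dz":0.03,"rx":0,"ry":0,"rz":0,"gripper":0.3}
    - {"dx":0,"dy":0,"dz":0.03,"rx":0,"ry":0,"rz":0,"gripper":0.3}
    - {"dx":0,"dy":0,"dz":0.03,"rx":0,"ry":0,"rz":0,"gripper":0.3}
    - {"dx":0,"dy":0,"dz":0.015,"rx":0,"ry":0,"rz":0,"gripper":0.3}
    - {"dx":0,"dy":0,"dz":0,"rx":0,"ry":0,"rz":0,"gripper":0.3}

```text
t: 10.4
eef_pos: [535.6, 322.7, 195.4]
tcp_rot: [-1.574, -0.002, 1.378]
ft_force: [0.6, 0.4, -1.7]
opening: 0.378
```

```bash
python3 - <<'E'
from h import *
im=snap('side','side7.png')
s=env.state();print(s['t'],s['eef_pos'],s['tcp_rot'],s['opening'],s['ft_force'])
E
```

```text
10.45 [535.07759048 322.49709405 193.48247761] [-1.57245853e+00 -9.85425244e-04  1.37809950e+00] 0.37830887788714074 [ 0.07273569 -0.16232265 -1.65329989]
```

View pics/side7.png

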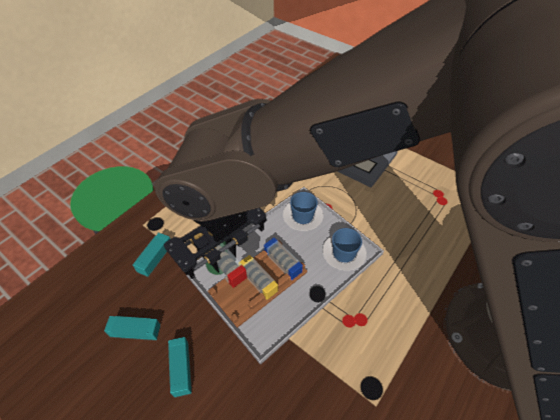

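The side view shows the red case lifted clear at about (237,275), level, with its slot empty and the other two cases still in place. Carrying it to the pad with its underside about 174 mm up, over the 68 mm cup rims.

Call:
jog_arm:
  series:
    - {"dx":0,"dy":-0.02,"dz":0,"rx":0,"ry":0,"rz":0,"gripper":0.3}
    - {"dx":0,"dy":-0.035,"dz":0,"rx":0,"ry":0,"rz":1.2,"gripper":0.3}
    - {"dx":0.0015,"dy":-0.045,"dz":0,"rx":0,"ry":0,"rz":1.2,"gripper":0.3}
    - {"dx":0.0015,"dy":-0.045,"dz":0,"rx":0,"ry":0,"rz":1.2,"gripper":0.3}
    - {"dx":0.0015,"dy":-0.045,"dz":0,"rx":0,"ry":0,"rz":1.2,"gripper":0.3}
    - {"dx":0.0015,"dy":-0.045,"dz":0,"rx":0,"ry":0,"rz":1.2,"gripper":0.3}
    - {"dx":0.0015,"dy":-0.045,"dz":0,"rx":0,"ry":0,"rz":1.2,"gripper":0.3}
    - {"dx":0.0015,"dy":-0.045,"dz":0,"rx":0,"ry":0,"rz":1.2,"gripper":0.3}
    - {"dx":0.0015,"dy":-0.045,"dz":0,"rx":0,"ry":0,"rz":1.2,"gripper":0.3}
    - {"dx":0.0015,"dy":-0.045,"dz":0,"rx":0,"ry":0,"rz":1.2,"gripper":0.3}
    - {"dx":0.0015,"dy":-0.045,"dz":0,"rx":0,"ry":0,"rz":1.2,"gripper":0.3}
    - {"dx":0.0015,"dy":-0.045,"dz":0,"rx":0,"ry":0,"rz":1.2,"gripper":0.3}

```text
t: 11.65
eef_pos: [548.5, -184.6, 190.9]
tcp_rot: [-1.569, -0.001, 1.609]
ft_force: [-0.5, 1.2, -0.4]
opening: 0.375
```

Call:
jog_arm:
  series:
    - {"dx":0,"dy":-0.04,"dz":0,"rx":0,"ry":0,"rz":0,"gripper":0.3}
    - {"dx":0,"dy":-0.025,"dz":0,"rx":0,"ry":0,"rz":0,"gripper":0.3}
    - {"dx":0,"dy":0,"dz":0,"rx":0,"ry":0,"rz":0,"gripper":0.3}
    - {"dx":0,"dy":0,"dz":0,"rx":0,"ry":0,"rz":0,"gripper":0.3}
    - {"dx":0,"dy":0,"dz":0,"rx":0,"ry":0,"rz":0,"gripper":0.3}

```text
t: 12.15
eef_pos: [549.5, -246.6, 191.5]
tcp_rot: [-1.57, -0.001, 1.609]
ft_force: [-0.8, -1.1, -1.5]
opening: 0.376
```

```bash
python3 - <<'E'
from h import *
im=snap('side','side8.png');im2=snap('top','top8.png')
s=env.state();print(s['t'],s['eef_pos'],s['tcp_rot'],s['opening'],s['ft_force'])
E
```

```text
12.25 [ 549.91329452 -246.31793718  191.89974275] [-1.57035277e+00 -4.02354920e-04  1.60975676e+00] 0.3792019858482907 [ 0.34963325 -0.17874353 -1.39420906]
```

View pics/side8.png

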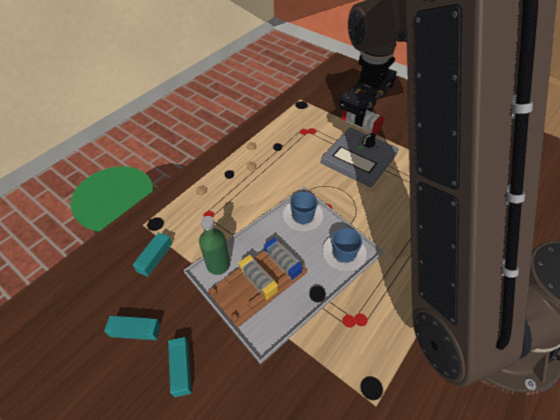

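View pics/top8.png

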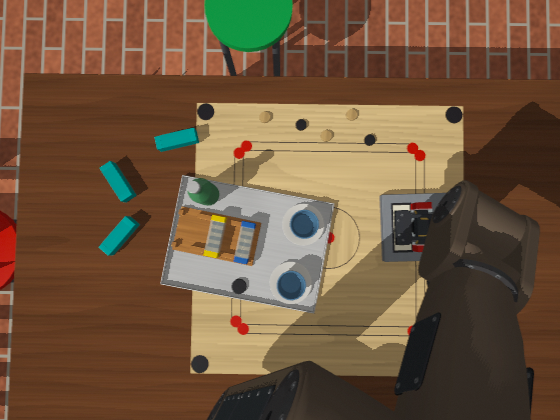

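Cups, saucers, bottle, striker and the other cases look unmoved. The case is above the pad at side (362,118). Correcting y and descending to about 20 mm above final height.

Call:
jog_arm:
  series:
    - {"dx":0,"dy":-0.0045,"dz":-0.03,"rx":0,"ry":0,"rz":0,"gripper":0.3}
    - {"dx":0,"dy":0,"dz":-0.035,"rx":0,"ry":0,"rz":0,"gripper":0.3}
    - {"dx":0,"dy":0,"dz":-0.03,"rx":0,"ry":0,"rz":0,"gripper":0.3}
    - {"dx":0,"dy":0,"dz":-0.017,"rx":0,"ry":0,"rz":0,"gripper":0.3}
    - {"dx":0,"dy":0,"dz":0,"rx":0,"ry":0,"rz":0,"gripper":0.3}
    - {"dx":0,"dy":0,"dz":0,"rx":0,"ry":0,"rz":0,"gripper":0.3}
    - {"dx":0,"dy":0,"dz":0,"rx":0,"ry":0,"rz":0,"gripper":0.3}

```text
t: 12.95
eef_pos: [550.7, -251.7, 81.3]
tcp_rot: [-1.572, 0.001, 1.609]
ft_force: [0.0, -0.2, -1.0]
opening: 0.377
```

```bash
cat > look.py <<'E'
import sys
from h import *
from fit2 import box
k=sys.argv[1]
im=snap('side',f'side{k}.png');im2=snap('top',f'top{k}.png')
s=env.state();p=s['eef_pos'];yaw=s['tcp_rot'][2]-np.pi/2;print(s['t'],p,s['tcp_rot'],s['opening'],s['ft_force'])
out=[]
for n,I,(x0,y0,x1,y1) in(('side',im,(310,90,410,190)),('top',im2,(370,175,470,275))):
    f=4;c=cv2.resize(I[y0:y1,x0:x1],None,fx=f,fy=f,interpolation=cv2.INTER_CUBIC)
    def P(q): return tuple(int(v) for v in ((proj(n,q)+.5-[x0,y0])*f).round())
    zb=p[2]-19.3
    d=c.copy()
    b=box(p[0],p[1],yaw,zb,zb+36)
    for i in range(8):
        for j in range(i):
            if bin(i^j).count('1')==1: cv2.line(d,P(b[i]),P(b[j]),(255,255,0),1)
    w=box(549.8,-251.2,.037,30,30,120,44)
    for i,j in((0,2),(2,6),(6,4),(4,0)): cv2.line(d,P(w[i]),P(w[j]),(255,0,255),1)
    out.append(np.vstack([c,d])[:,:])
o=np.hstack(out);cv2.imwrite(f'pics/l{k}.png',cv2.resize(o,(600,600),interpolation=cv2.INTER_AREA)); cv2.imwrite(f'pics/ls{k}.png',out[0][:400]);cv2.imwrite(f'pics/lsd{k}.png',np.hstack([out[0][400:],out[1][400:]]))
E
python3 look.py 9
```

```text
13.05 [ 550.54149246 -251.87407448   81.2672959 ] [-1.57245090e+00  9.90835686e-04  1.60884942e+00] 0.3775312384306633 [-0.60025996 -0.68153155 -0.92680252]
```

View pics/l9.png

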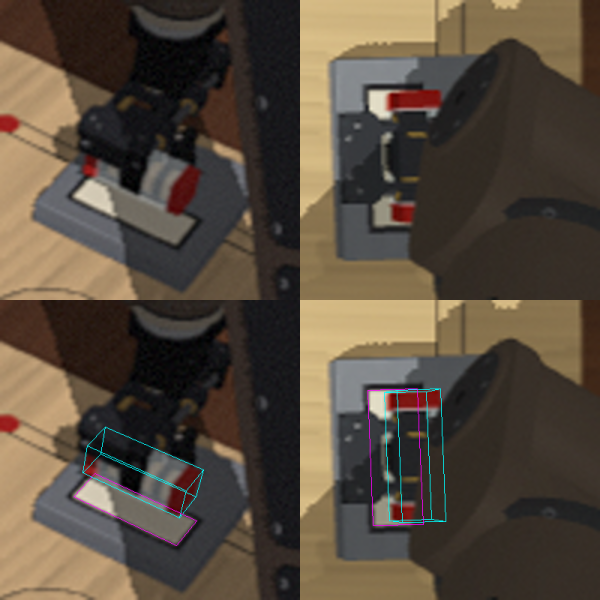

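View pics/lsd9.png

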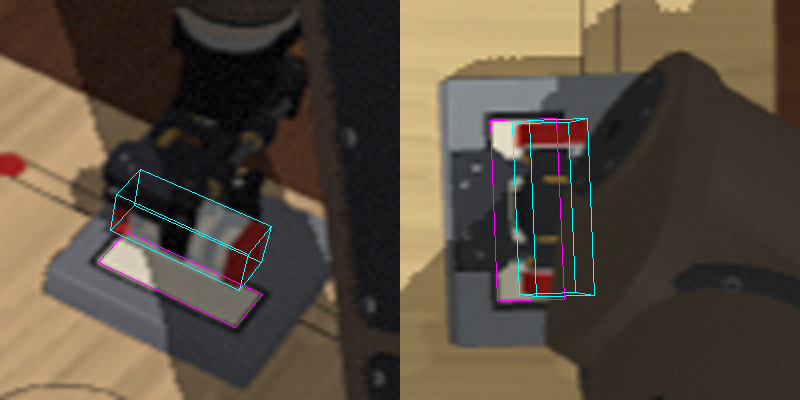

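```bash
python3 - <<'E'
from h import *
im=cv2.imread('pics/top9.png');a=cv2.resize(im[198:258,385:425],None,fx=10,fy=10,interpolation=cv2.INTER_NEAREST)
im=cv2.imread('pics/side9.png');b=cv2.resize(im[128:178,328:383],None,fx=7,fy=12 if 0 else 7,interpolation=cv2.INTER_NEAREST)
b=cv2.copyMakeBorder(b,0,a.shape[0]-b.shape[0],0,0,cv2.BORDER_CONSTANT)
cv2.imwrite('pics/z9.png',np.hstack([a,b]))
E
```

```text
(no output)
```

View pics/z9.png

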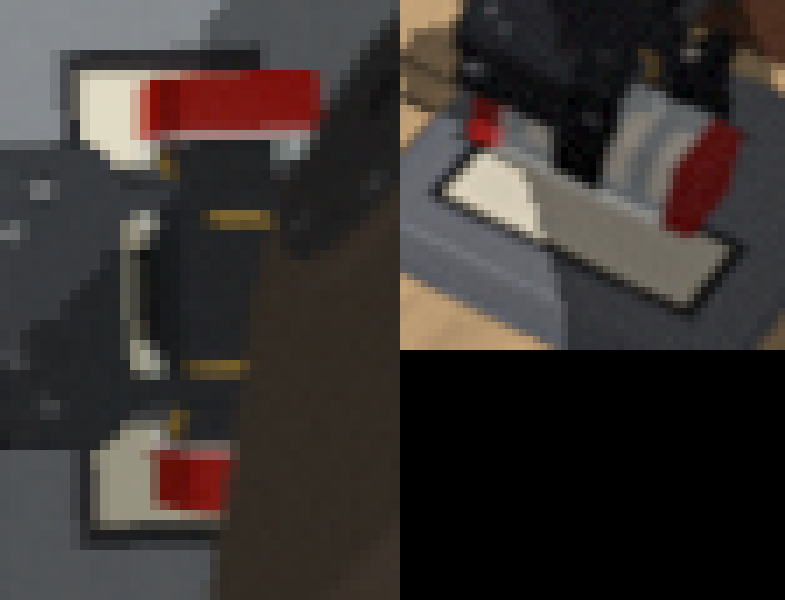

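```bash
python3 - <<'E'
from h import *
o=np.array([385,198]);
def r(u,v,z): return ray('top',(np.array([u,v])/10-.5+o),z).round(1)
print('win ends',r(115,72,30),r(125,528,30),'win left edge mid',r(80,120,30),r(94,470,30))
print('case low ends',r(143,80,62),r(157,510,62)); print('case top face ends',r(180,76,98),r(183,513,98))
for n in('side',):
    o=np.array([328,128])
    f=lambda u,v,z: ray('side',(np.array([u-400,v])/7-.5+o),z).round(1)
    print('case low near corner +y', f(665,232,62),'near top', f(742,125,98)); print('left low',f(470,145,62))
    print('win corners',f(480,150,30),f(445,190,30),f(688,303,30),f(733,248,30))
    print(f(480,150,30)+f(445,190,30)+f(688,303,30)+f(733,248,30))
E
```

```text
win ends [ 608.6 -237.4   30. ] [ 487.2 -239.8   30. ] win left edge mid [ 595.6 -228.    30. ] [ 502.5 -231.6   30. ]
case low ends [ 604.4 -235.2   62. ] [ 493.5 -238.5   62. ]
case top face ends [ 603.2 -233.5   98. ] [ 494.4 -233.9   98. ]
case low near corner +y [ 506.5 -233.8   62. ] near top [ 499.7 -273.2   98. ]
left low [ 601.  -228.4   62. ]
win corners [ 611.7 -260.2   30. ] [ 609.8 -228.5   30. ] [ 489.  -234.1   30. ] [ 490.3 -275.5   30. ]
[2200.8 -998.3  120. ]
```

Call:
jog_arm:
  series:
    - {"dx":-0.0005,"dy":0.0015,"dz":-0.008,"rx":0,"ry":0,"rz":0,"gripper":0.3}
    - {"dx":0,"dy":0,"dz":-0.007,"rx":0,"ry":0,"rz":0,"gripper":0.3}
    - {"dx":0,"dy":0,"dz":-0.005,"rx":0,"ry":0,"rz":0,"gripper":0.3}
    - {"dx":0,"dy":0,"dz":0,"rx":0,"ry":0,"rz":0,"gripper":0.3}
    - {"dx":0,"dy":0,"dz":0,"rx":0,"ry":0,"rz":0,"gripper":0.3}
    - {"dx":0,"dy":0,"dz":0,"rx":0,"ry":0,"rz":0,"gripper":0.3}

```text
t: 13.65
eef_pos: [549.7, -250.4, 60.1]
tcp_rot: [-1.571, 0.0, 1.609]
ft_force: [-0.1, 1.1, -1.5]
opening: 0.376
```

```bash
python3 look.py 10; python3 - <<'E'
from h import *
im=cv2.imread('pics/top10.png');a=cv2.resize(im[198:258,385:425],None,fx=10,fy=10,interpolation=cv2.INTER_NEAREST)
im=cv2.imread('pics/side10.png');b=cv2.resize(im[128:178,333:373],None,fx=10,fy=10,interpolation=cv2.INTER_NEAREST)
b=cv2.copyMakeBorder(b,0,a.shape[0]-b.shape[0],0,0,cv2.BORDER_CONSTANT)
cv2.imwrite('pics/z10.png',np.hstack([a,b]))
s=env.state();print(s['eef_pos'])
E
```

```text
13.75 [ 549.67073568 -250.35960968   60.21435652] [-1.57110908e+00  1.06925287e-04  1.60858033e+00] 0.37801440637416633 [-0.13235524 -0.04641684 -0.01080229]
[ 549.67073568 -250.35960968   60.21435652]
```

View pics/z10.png

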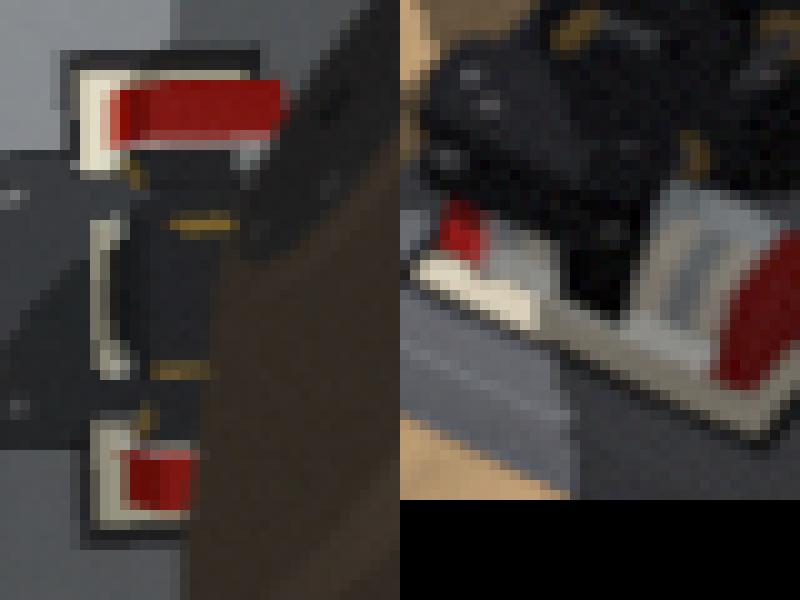

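View pics/lsd10.png

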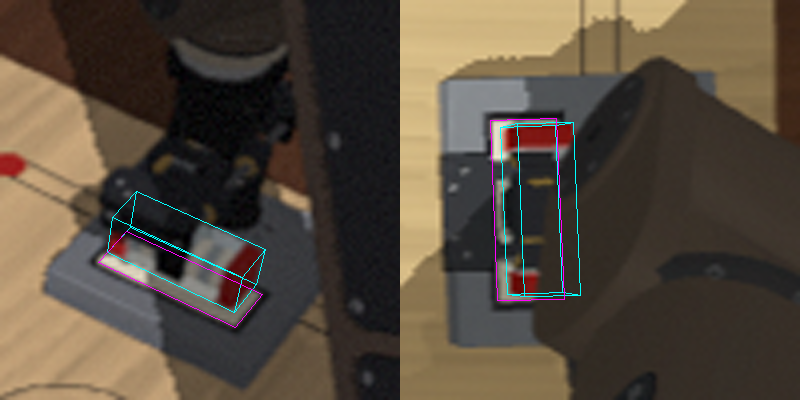

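```bash
python3 - <<'E'
from h import *
o=np.array([333,128]); f=lambda u,v,z: ray('side',(np.array([u-400,v])/10-.5+o),z).round(1)
c,s=np.cos(.037),np.sin(.037);R=np.array([[c,s],[-s,c]])
W=f(765,432,30); 
for nm,p,z in(('win near +y corner',(768,432),30),('win far +y',(413,268),30),('case near low',(745,388),40.5),('case far low',(440,252),40.5)):
    q=f(*p,z); print(nm,q,'pad xy rel win',(R@(q[:2]-[549.8,-251.2])).round(1))
s=env.state();print(np.abs(s['qvel']).max(),s['t'])
E
```

```text
win near +y corner [ 487.6 -235.6   30. ] pad xy rel win [-61.6  17.9]
win far +y [ 611.  -229.6   30. ] pad xy rel win [62.  19.3]
case near low [ 498.6 -237.3   40.5] pad xy rel win [-50.7  15.8]
case far low [ 603.1 -230.7   40.5] pad xy rel win [54.  18.5]
0.0016128354155796457 13.75
```

The two cameras disagree on y by about 2.5 mm, which is about one pixel of picking error in each: top says centred, side says slightly too far +y. I'll move to the mean with the knob-based estimate, about -0.8 mm in y and -0.6 mm in z.

Call:
jog_arm:
  series:
    - {"dx":0,"dy":-0.0008,"dz":-0.0006,"rx":0,"ry":0,"rz":0,"gripper":0.3}
    - {"dx":0,"dy":0,"dz":0,"rx":0,"ry":0,"rz":0,"gripper":0.3}
    - {"dx":0,"dy":0,"dz":0,"rx":0,"ry":0,"rz":0,"gripper":0.3}
    - {"dx":0,"dy":0,"dz":0,"rx":0,"ry":0,"rz":0,"gripper":0.3}
    - {"dx":0,"dy":0,"dz":0,"rx":0,"ry":0,"rz":0,"gripper":0.3}
    - {"dx":0,"dy":0,"dz":0,"rx":0,"ry":0,"rz":0,"gripper":0.3}

```text
t: 14.35
eef_pos: [549.6, -251.1, 59.4]
tcp_rot: [-1.571, -0.0, 1.609]
ft_force: [-1.3, 0.7, -2.0]
opening: 0.376
```

```bash
python3 look.py 11; python3 -c "
from h import *
s=env.state();print(s['t'],abs(s['qvel']).max())"
```

```text
14.45 [ 549.55930679 -251.08716841   59.42310307] [-1.57081691e+00 -1.14865837e-04  1.60852786e+00] 0.3740926563394817 [ 0.28162234  0.10245046 -1.03742221]
14.45 0.0013269660106015617
```

View pics/top11.png

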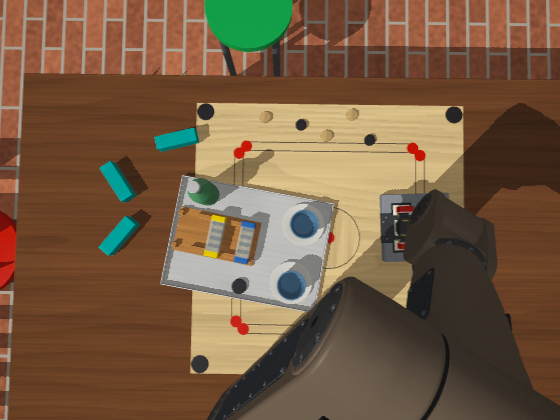

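View pics/side11.png

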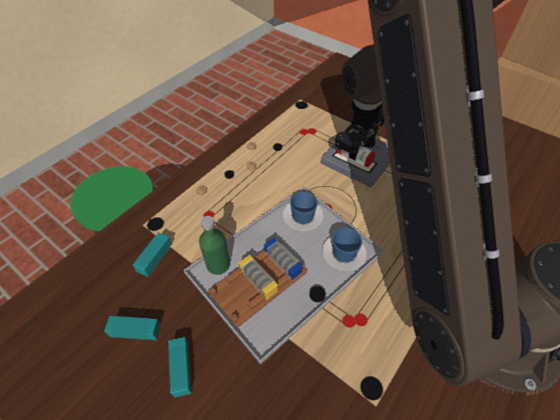

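The case is held over the window at top (403,228). The cups, bottle, striker and the yellow and blue cases are at their starting pixels. The arm is still, so I'm handing in.

```bash
python3 -c "
from h import *
print(env.job_done())"
```

```text
the job is handed in; nothing more can be done
None
```

I turned the dimmer knob to the green mark, then carried the red-capped case over the cups to the pad. It is still gripped, level and still, about 1 cm above the lit window. I handed in at t ≈ 14.5 s; no verdict was reported.

- **Knob:** the pointer read about 1.86 in the top image and 1.88 from the jaw angle, against a target of 1.885. After release I could check it only from the top camera, because the arm blocked the side view.
- **Case height and line-up:** its underside is about 40 mm above the table, so about 10 mm above the window. It is lined up along the window's length to about 0.01 rad, and the joint speeds were near zero. I saw no sign of it touching the pad: the wrist force stayed at about 2 N or less over it.
- **Centring:** along the window's length, the top image showed the case centred to within about 1 mm. Across its width the two cameras disagreed by about 2.5 mm, roughly one pixel. I moved it to a position between their readings and the one I worked out from the knob, so across the width it is known only to about 1–2 mm.
- **Other objects:** the cups, saucers, bottle, striker and the yellow and blue cases look unmoved in the last pictures.

The first two move commands were refused because rows need every field; nothing moved.

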